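Lay a junction box down cover-up on the fixture

TASK

Lay the grey junction box down on the rubber-topped fixture with its white cover facing up: first slide it, standing, until its foot is flat against the fixture's front edge, then push high on the cover so that it tips over that edge onto the rubber. Then slide the lying box along the rubber against the orange sprung pad until the pad gives by about four millimetres, without driving the pad to the end of its travel, and leave the box there. Press gently enough not to dent the box, and leave the tape measure and the flashlight where they lie.

Things in the scene. Friction and masses are not known exactly. Their poses are not given: they have to be found in the camera images.
- fixture: Fixed plate lying on the table, 200 mm wide (x), 250 mm long (y), 10 mm thick, rubber on top. Origin on the table under the middle of its front edge, which is the stop. +y points from that edge along the plate, the way the box is slid and tipped; z up. At its far end a blue fence (200 mm wide, up to 59 mm above the table), which does not give, carries the orange sprung pad.
- junction_box: Loose grey sheet-steel box, 120 mm wide (x), 80 mm deep (y), 140 mm tall (z), 0.45 to 0.75 kg; origin at the centre of its underside. It starts upright before the fixture's edge. The white screwed cover is its -y face, away from the fixture; its +y face roughly faces the fixture and is the side it is to lie on. Friction is not known exactly: sliding it takes roughly 2 to 9 N.
- box_mid (a point): Centre of the junction box, 70 mm above its underside, axes as the box; the cover lies 40 mm from it to -y, the underside 70 mm to -z. When lying on the fixture it is 50 mm above the table.
- box_foot (a point): Middle of the box's bottom edge on the +y side: the edge that is to meet the fixture's front edge.
- pad (a joint): How far the orange pad (110 mm wide, 19 to 53 mm above the table) is pressed in, along the fixture's +y: 0 at rest, 0.012 m at the end of its travel, about 1.5 N per mm; springs back. Its fence is clamped at an unreported place: the resting pad face lies anywhere from 163 to 198 mm from the fixture's front edge and must be felt for or seen.
- tape: Yellow tape measure, 32x82x60 mm, lying on the table on the robot's side of the fixture; a bystander. Origin at the centre of its underside.
- flashlight: Dark grey flashlight, 31x104x31 mm, lying on the table on the robot's side; a bystander. Origin at the centre of its underside.

How it is judged:
By the outcome, as a careful person would: the job done as asked, in the order asked, and still so for the second after the job is handed in, with the robot touching nothing.
It also fails if it takes over 72 s, if anything falls off the work surface, if the arm or the gripper's body presses on something with over 40 N, if the wrist force passes 120 N, or if a joint passes its speed limit or range.

ROBOT

A 6-joint arm with a two-finger parallel gripper is mounted at the origin on the work surface; the furniture and walls round the work are solid. World frame = base frame: x ahead of the robot, y to its left, z up, the work surface at z = 0. Lengths are in mm, angles in degrees, forces in N, time in s.
With the tool pointing down it reaches from about 300 to 850 mm from the base axis. Payload 4.2 kg.
Tool frame: the origin (TCP) lies midway between the tips of the shut fingers; the grasp point (between the pads) lies 19 mm behind it; y points along the fingers, z is the direction in which the jaws open and shut, and the axes are right-handed (so a half turn about y gives the same grasp; the last joint's range is limited). The gripper opens to 91 mm and grips with 3 to 60 N. Pads are 32 mm wide; open, the fingers measure 118 mm over their backs; the gripper's body (76 mm by 178 mm) begins 60 mm behind the grasp point.
Start: joints at [66.005, 18.312, 89.639, -0, 72.044, -1.146], TCP at [223.285, 529.897, 177.676] pointing down, gripper open.
Joint ranges: [-177.97, 177.97], [-48.28, 115.42], [12.27, 149.76], [-77.06, 257.06], [2.81, 150.46], [-146.56, 146.56]. Speed limits (degrees/s): [147.25, 147.25, 180, 180, 180, 180].

INTERFACE

Orientations are given as [roll, pitch, yaw] about the fixed x, y, z axes, in that order (R = Rz(yaw) Ry(pitch) Rx(roll)).
In Python, from workcell import env gives the robot as it stands.
- The arm moves only by the shell command python3 -m handwheel 'ROWS' [FORCE]. ROWS is JSON, a list of rows, each a list of 3 entries, a list of its own where there are three numbers: the opening, from 0 (shut) to 1 (fully open), then the shift along the tool's x, y, z in mm, then the turn, a rotation vector about the tool's x, y, z in degrees. A call has exactly 10 rows; each row shifts and turns the commanded pose from where the row before left it, along the tool's axes as they then stand; what a row does not reach is not made up. A row lasts 1/12 s, in which the tool goes at most 41.7 mm and 7.16 degrees, less where a joint would pass 70% of its speed; a pose out of reach is approached as far as the arm can. A call is refused whole if a number of a shift passes 41.7 or a number of a turn 7.16, either way. A call with a gripper value outside its range is refused whole. The fingers move at their own pace and stop on an object; FORCE is the grip in N (left out, the last holds). Time passes only in rows, so rows that do not move let the fingers close, or fill a call up. It gives the time, the measured TCP pose, the force and the opening at its end, in the units of the state.
- env.state(): the state, without advancing time (a new reading comes with each control period).
- env.grab_frame(name): name is "scene" or "side" or "wrist"; returns the picture (420x560x3 uint8, red, green, blue); there is no depth.
- env.camera_info(name): a dict with "fx", "fy", "cx", "cy" (pixels), "k1" (the pictures are not rectified: a ray, as slopes to the right and down, at radius r is drawn at 1 + k1 r^2 times it, then the intrinsics apply), "camera_from_world" (4x4, takes a point from world to camera coordinates); the wrist camera has in their place "mount" (4x4, takes a point from camera to tool coordinates, whose origin is the TCP and whose axes are the tool frame's). Camera axes: x right, y down, z forward; pixel columns grow to the right and rows downward; lengths in mm; the calibration is good to about 2 mm. A picture is of the moment at which its call begins: read the wrist's pose just before it. camera_info takes no time and is no camera call.
- env.job_done(): hands the job in, once; it reports no verdict.
Trained networks look in the newest picture that a camera, given by its name, has taken for a name from the list of things; names that differ only in an ending like _2 or _b are one class to them, and where a whole thing is asked for, a point or a joint stands for the part that bears it (a point fixed in the world has none). Each returns a list of dicts, best first, with "p" (0 to 1); they miss things now and then, are a little off and sometimes report something else, mostly with a low value. They report only what shows in the picture. A call takes as long as a camera call.
- env.masks_of(camera, label): "region" (420x560 bool, what is visible of it) and "location" ([column, row] in pixels, amid what is visible of it).
The state is a dict: "time_s": time; "qpos": joint angles; "qvel": joint speeds; "effort": joint torques, N m; "ee_pos": TCP position; "ee_rot": TCP orientation; "force": force on the tool from outside, world axes, zero at the start; "torque": the same for the moment, N m; "gripper_width": finger opening in mm.
Only numpy, scipy, OpenCV 4.12 (cv2) and the standard library are available. Lean on these libraries where they do the work, as an engineer would, in place of code of your own. Each camera call takes 0.05 s, during which the arm holds its last target.

## Working session

There is one attempt and no reset: what is moved stays moved. The work goes in short steps, Python scripts to look and compute and a shell command to move; the robot and the scene stay as the last step left them, time stands still between calls to the robot, and variables do not carry over. Pictures are saved under pics/ and viewed, and the job is handed in when it is done.

```bash
ls; mkdir -p pics
python3 - <<'E'
from workcell import env
import cv2
s=env.state(); print(s)
for n in ["scene","side","wrist"]:
    im=env.grab_frame(n); cv2.imwrite(f"pics/{n}0.png",im[:,:,::-1])
    print(n,env.camera_info(n))
E
```

```text
pics
{'time_s': 0.0, 'qpos': array([ 6.60054355e+01,  1.83518561e+01,  8.97082572e+01, -2.93890772e-03,
        7.20422039e+01, -1.14526236e+00]), 'qvel': array([ 0.00872532,  0.02966223,  0.04889327,  0.01821471,  0.06514646,
       -0.00480097]), 'effort': array([-1.33685598e-04, -4.12467813e+01, -2.31973135e+01,  7.30082486e-02,
        4.58428427e-02, -1.61685452e-04]), 'ee_pos': array([223.05258858, 529.34746948, 176.80563296]), 'ee_rot': array([-9.01023526e+01, -7.48514577e-04, -2.28483928e+01]), 'force': array([-0.18723777,  0.33558409,  0.14041852]), 'torque': array([-0.02473352,  0.00716698, -0.05164002]), 'gripper_width': 91.0826758870884}
scene {'fx': 517.3246437714432, 'fy': 517.3246437714432, 'cx': 272.7210210189305, 'cy': 209.2629524179448, 'k1': -0.03564399259393733, 'camera_from_world': array([[ 4.81674311e-01, -8.76343114e-01,  3.55034558e-03,
        -2.54639685e+02],
       [-6.25049634e-01, -3.46387034e-01, -6.99520535e-01,
         3.10197903e+02],
       [ 6.14249797e-01,  3.34721930e-01, -7.14603678e-01,
         9.55348965e+02],
       [ 0.00000000e+00,  0.000
[... 343 characters left out ...]
00216827e-01,
         1.45305427e+01],
       [-2.48282169e-01, -7.60932811e-01, -5.99447430e-01,
         1.00224738e+03],
       [ 0.00000000e+00,  0.00000000e+00,  0.00000000e+00,
         1.00000000e+00]])}
wrist {'fx': 367.9529173282336, 'fy': 367.9529173282336, 'cx': 282.77303009440647, 'cy': 213.22113833067093, 'k1': -0.007490073602061366, 'mount': array([[-1.26369631e-03,  9.60329919e-01,  2.78863496e-01,
        -7.91808354e+01],
       [ 7.79504661e-07, -2.78863718e-01,  9.60330686e-01,
        -2.06971177e+02],
       [ 9.99999202e-01,  1.21378372e-03,  3.51650470e-04,
         1.08947194e-01],
       [ 0.00000000e+00,  0.00000000e+00,  0.00000000e+00,
         1.00000000e+00]])}
```

View pics/scene0.png

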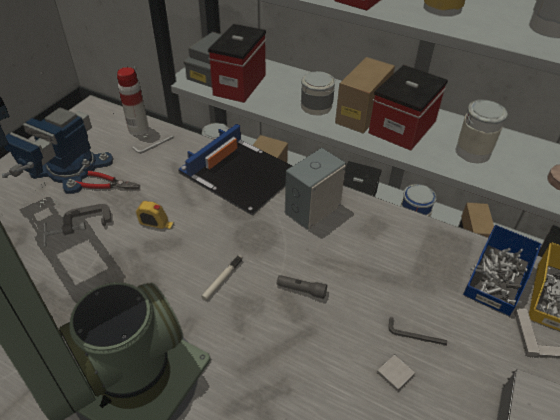

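View pics/side0.png

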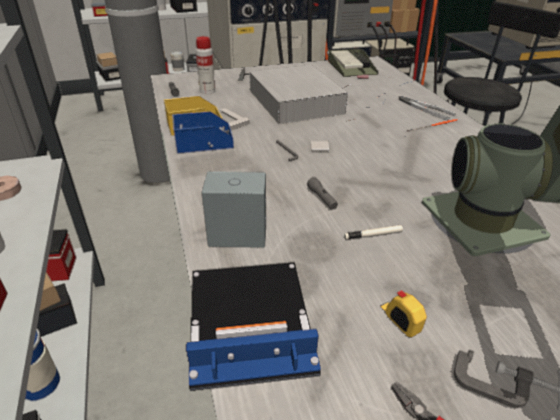

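View pics/wrist0.png

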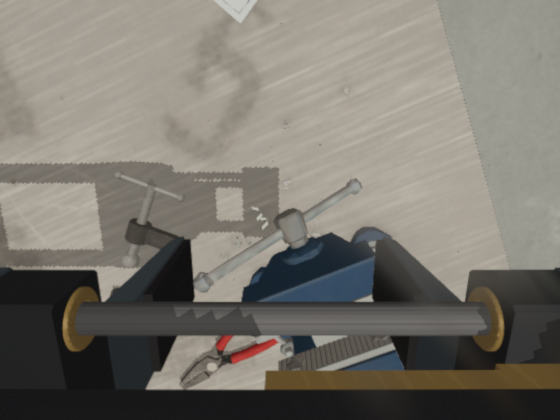

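The scene picture shows the fixture (about 240,170), box (315,190), tape (152,215) and flashlight (302,286). In the side picture the fixture's front edge runs (192,268)–(295,263) and the box stands at (235,210). I'll zoom in for corners.

Run:
```python
import cv2,numpy as np
a=cv2.imread("pics/scene0.png")[110:235,170:360]; b=cv2.imread("pics/side0.png")[160:390,170:340]
def z(i,f,g=1.8): 
    i=(255*(i/255.)**(1/g)).astype(np.uint8)
    return cv2.resize(i,None,fx=f,fy=f,interpolation=cv2.INTER_CUBIC)
cv2.imwrite("pics/z_scene.png",z(a,4)); cv2.imwrite("pics/z_side.png",z(b[:140],4)); cv2.imwrite("pics/z_side2.png",z(b[90:],4))
```

```text
(no output)
```

View pics/z_scene.png

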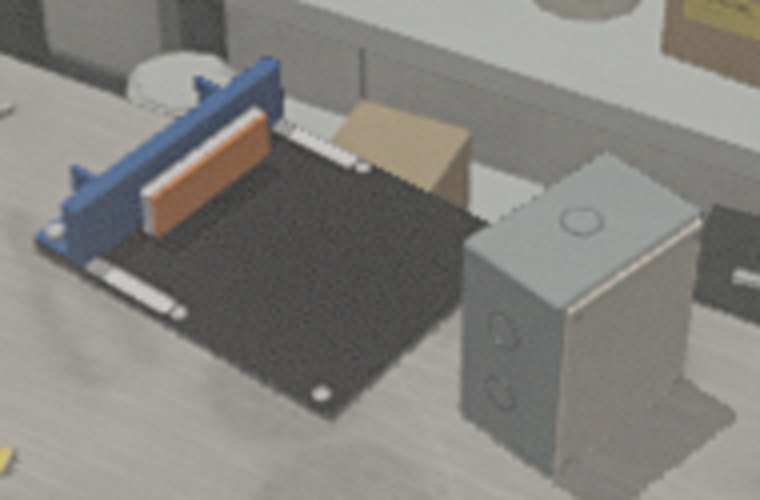

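View pics/z_side.png

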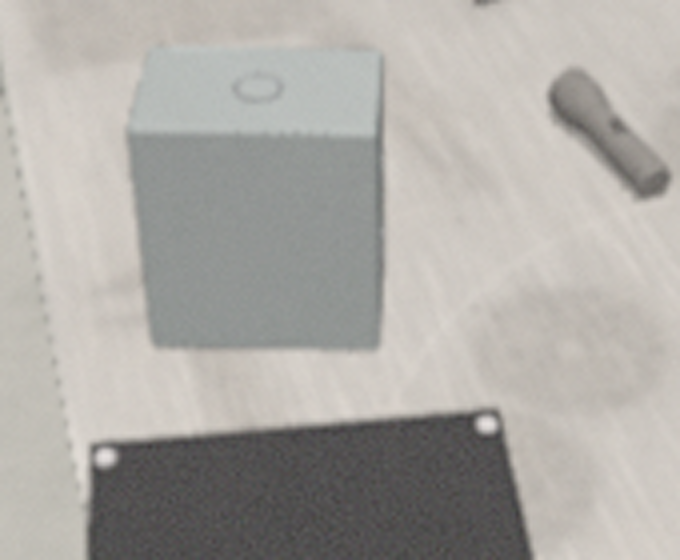

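View pics/z_side2.png

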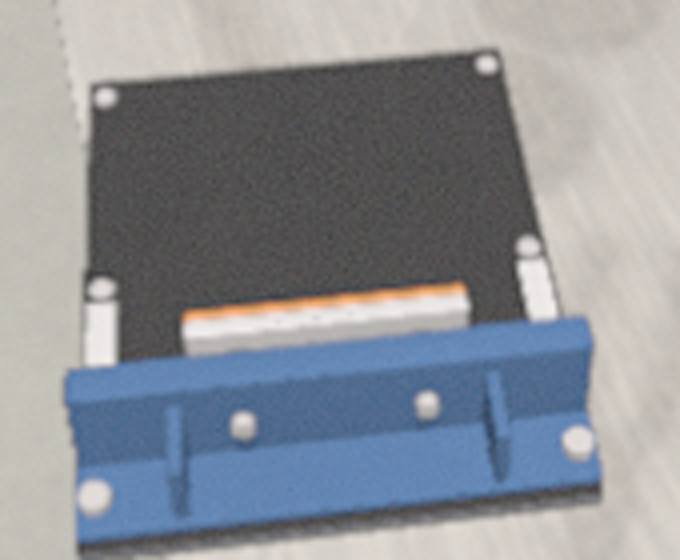

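```bash
cat > h.py <<'E'
import numpy as np
from workcell import env
from scipy.optimize import least_squares
CI={n:env.camera_info(n) for n in("scene","side")}
def proj(n,P):
    c=CI[n];T=c["camera_from_world"];q=np.atleast_2d(P)@T[:3,:3].T+T[:3,3]
    s=q[:,:2]/q[:,2:];s=s*(1+c["k1"]*(s**2).sum(1,keepdims=True))
    return s*[c["fx"],c["fy"]]+[c["cx"],c["cy"]]
def rz(a): a=np.radians(a);return np.array([[np.cos(a),-np.sin(a),0],[np.sin(a),np.cos(a),0],[0,0,1]])
def unz(off,l): return (np.array(l,float)+.5)/4-.5+np.array(off)
def fit(obs,x0):
    # obs: list (cam, local Nx3, px)
    f=lambda v:np.concatenate([(proj(n,np.array(L,float)@rz(v[2]).T+[v[0],v[1],0])-p).ravel() for n,L,p in obs])
    r=least_squares(f,x0); return r.x,f(r.x)
def ray(n,uv,z):
    g=lambda v:(proj(n,[[v[0],v[1],z]])-uv).ravel()
    return least_squares(g,[500,300]).x
E
python3 - <<'E'
from h import *
S=(170,110);D=(170,160);D2=(170,250)
x,r=fit([("side",[[100,0,10],[-100,0,10],[-100,250,10],[100,250,10]],np.vstack([unz(D,[(90,443),(498,410)]),unz(D2,[(600,490),(78,545)])])),
 ("scene",[[-100,0,10],[-100,250,10]],unz(S,[(332,412),(37,240)]))],[400,400,0])
print("fixture",x,r.round(1)); fx=x
b=lambda sx,sy,z:[60*sx,40*sy,z]
x,r=fit([("side",[b(1,1,140),b(-1,1,140),b(1,1,0),b(-1,1,0),b(1,-1,140),b(-1,-1,140)],unz(D,[(129,133),(379,137),(154,346),(379,348),(150,47),(382,50)])),
 ("scene",[b(-1,1,140),b(-1,-1,140),b(1,-1,140),b(1,1,140),b(-1,1,0),b(-1,-1,0),b(1,-1,0)],unz(S,[(465,243),(567,312),(700,213),(605,153),(460,412),(557,475),(685,378)]))],[500,250,0])
print("box",x,r.round(1))
R=rz(fx[2])
print("box in fixture",R.T[:2,:2]@(x[:2]-fx[:2]),x[2]-fx[2])
for n,l,z in[("side",unz(D2,[(183,312),(465,287)]),53),("scene",unz(S,[(152,190),(268,115)]),53),("scene",unz(S,[(155,235),(270,158)]),19)]:
    for uv in l: print(n,z,R.T[:2,:2]@(ray(n,uv,z)-fx[:2]))
E
python3 - <<'E'
import sys;sys.path.insert(0,'.')
from h import *
for l in("tape","flashlight"):
  for n in("scene","side"):
    m=env.masks_of(n,l)
    if m: print(l,n,m[0]["p"],m[0]["location"],ray(n,np.array(m[0]["location"]),20))
E
```

```text
fixture [562.01782703   3.98146588  -9.25754506] [-0.1 -1.1  0.3 -1.4  0.8 -0.5 -1.1  0.9 -0.4 -0.6 -0.5 -0.2]
box [551.74104102 -98.30559957 -16.44676178] [-0.7 -0.8  0.6 -1.5 -0.5  1.8  1.1  1.6 -0.6 -1.5  0.6 -1.8 -1.  -1.
  0.1 -0.7  2.5 -1.4 -0.3 -2.2 -0.9  0.4 -0.8  2.2  0.2  0.9]
box in fixture [   6.31224698 -102.60804855] -7.189216727252013
side 53 [ 55.20152009 180.24507023]
side 53 [-55.44058587 181.77176906]
scene 53 [-51.91979662 185.9281701 ]
scene 53 [ 52.18992959 178.51837878]
scene 19 [-55.7880103 183.6393247]
scene 19 [ 49.78416644 176.71715094]
tape scene 0.95 [151.8, 219.6] [319.9565358  208.00132707]
tape side 0.73 [405.6, 311.0] [322.19144535 204.64856885]
flashlight scene 0.59 [301.9, 286.5] [ 319.01491248 -184.41689077]
flashlight side 0.8 [319.4, 194.8] [ 338.30913163 -169.06824317]
```

The fixture fits at (562, 4) with yaw −9.3°. The box is at (6, −103) in the fixture frame, turned about −7°, and the pad face is at about y = 181, all of which agrees with the given sizes. I'll go round to behind the box.

```bash
python3 -m handwheel '[[1,[40,-6,0],[0,3.5,0]],[1,[40,-6,0],[0,3.5,0]],[1,[40,-6,0],[0,3.5,0]],[1,[40,-6,0],[0,3.5,0]],[1,[40,-6,0],[0,3.5,0]],[1,[40,-6,0],[0,3.5,0]],[1,[40,-6,0],[0,3.5,0]],[1,[40,-6,0],[0,3.5,0]],[1,[40,0,0],[0,3.5,0]],[1,[40,0,0],[0,3.5,0]]]'
cat >> h.py <<'E'
F0=np.array([562.0,4.0]);FY=-9.26
def st():
    s=env.state();p=s["ee_pos"];q=rz(FY).T@(p-[*F0,0])
    from scipy.spatial.transform import Rotation as Ro
    R=Ro.from_euler("xyz",s["ee_rot"],degrees=True).as_matrix()
    Rf=rz(FY).T@R
    print("t",round(s["time_s"],2),"fix",q.round(1),"Ff",(rz(FY).T@s["force"]).round(1),"M",s["torque"].round(2),"rpy",s["ee_rot"].round(1))
    print("q",s["qpos"].round(0),"toolx",Rf[:,0].round(2),"tooly",Rf[:,1].round(2))
    return s,q,Rf
E
python3 -c "from h import *;st()"
```

```text
time_s: 1.18
ee_pos: [532.7, 282.8, 226.1]
ee_rot: [-89.9, -0.0, -58.0]
force: [0.3, 0.0, -0.3]
gripper_width: 91.2
t 1.18 fix [-73.8 270.4 226.1] Ff [ 0.3  0.1 -0.3] M [-0.04 -0.02 -0.05] rpy [-89.9  -0.  -58. ]
q [27. 19. 81.  0. 79. -5.] toolx [ 0.66 -0.75  0.  ] tooly [ 0.  0. -1.]
```

```bash
python3 -m handwheel '[[1,[39,0,-10],[0,4.1,0]],[1,[39,0,-10],[0,4.1,0]],[1,[39,0,-10],[0,4.1,0]],[1,[39,0,-10],[0,4.1,0]],[1,[39,0,-10],[0,4.1,0]],[1,[39,0,-10],[0,4.1,0]],[1,[39,0,-10],[0,4.1,0]],[1,[39,0,-10],[0,4.1,0]],[1,[39,0,-10],[0,4.1,0]],[1,[39,0,-10],[0,4.1,0]]]' >/dev/null
python3 -c "from h import *;st()"
```

```text
t 2.02 fix [ -16.8 -120.2  225.6] Ff [0.3 0.2 1.1] M [-0.11  0.01  0.04] rpy [-90.   -0.  -99.1]
q [-13.  13.  90.  -0.  77.  -4.] toolx [ 0. -1.  0.] tooly [ 0. -0. -1.]
```

```bash
python3 -m handwheel '[[1,[35,0,7],[0,0,0]],[1,[35,0,7],[0,0,0]],[1,[35,0,7],[0,0,0]],[1,[0,0,0],[0,0,7]],[1,[0,0,0],[0,0,7]],[1,[0,0,0],[0,0,7]],[1,[0,0,0],[0,0,7]],[1,[0,0,0],[0,0,7]],[1,[0,0,0],[0,0,0]],[1,[0,0,0],[0,0,0]]]' >/dev/null
python3 -c "
from h import *;st()
import cv2
for n in('scene','wrist'): cv2.imwrite(f'pics/{n}1.png',env.grab_frame(n)[:,:,::-1])"
```

```text
t 2.85 fix [   4.7 -224.5  223.9] Ff [0.6 0.2 1.1] M [-0.43  0.11  0.01] rpy [-90.2  35.  -99.1]
q [-42.  27.  80.  29.  94. -36.] toolx [ 0.   -0.82 -0.57] tooly [-0.01  0.57 -0.82]
```

View pics/scene1.png

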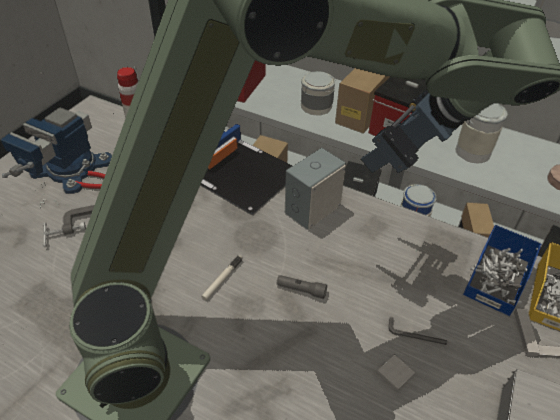

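View pics/wrist1.png

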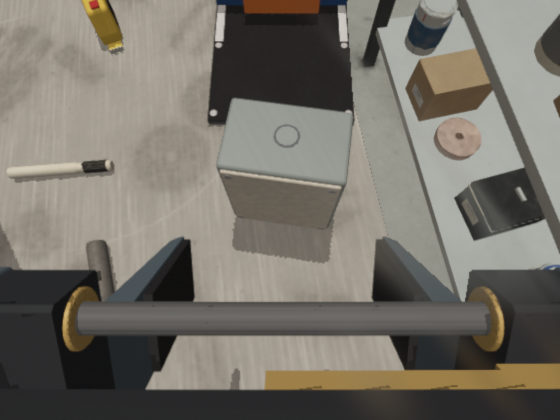

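Wrist view shows the box's cover at (285,195) centred ahead of the fingers, fixture and pad beyond, and nothing between. Lowering now.

```bash
python3 -m handwheel '[[1,[23,33,0],[0,0,0]],[1,[23,33,0],[0,0,0]],[1,[23,33,0],[0,0,0]],[1,[23,33,0],[0,0,0]],[1,[23,33,0],[0,0,0]],[1,[-12.3,8.6,0],[0,0,0]],[1,[-12.3,8.6,0],[0,0,0]],[1,[-6,4,0],[0,0,0]],[1,[0,0,0],[0,0,0]],[1,[0,0,0],[0,0,0]]]' >/dev/null
python3 -c "
from h import *;st()
import cv2
for n in('side',): cv2.imwrite(f'pics/{n}2.png',env.grab_frame(n)[:,:,::-1])"
```

```text
t 3.78 fix [   6.2 -184.9   27.5] Ff [-0.3 -0.7 -0.6] M [-0.44  0.07  0.03] rpy [-89.6  34.8 -98.5]
q [-39.  35.  96.  32.  71. -47.] toolx [ 0.01 -0.82 -0.57] tooly [-0.    0.57 -0.82]
```

View pics/side2.png

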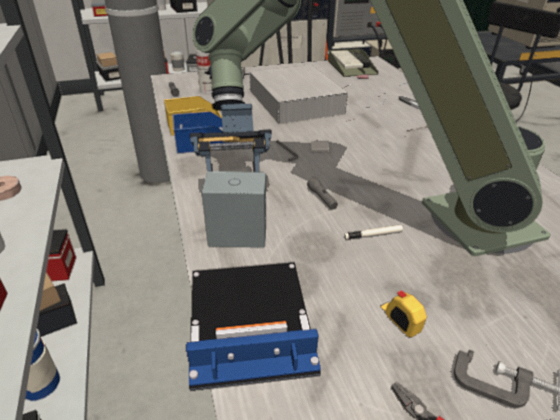

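Side view: the fingers straddle behind the box, clear of the flashlight. I'll advance slowly.

```bash
python3 -m handwheel '[[1,[-1.5,8.3,0],[0,0,0]],[1,[-4.9,3.4,0],[0,0,0]],[1,[-4.9,3.4,0],[0,0,0]],[1,[-4.9,3.4,0],[0,0,0]],[1,[-4.9,3.4,0],[0,0,0]],[1,[-4.9,3.4,0],[0,0,0]],[1,[-4.9,3.4,0],[0,0,0]],[1,[-4.9,3.4,0],[0,0,0]],[1,[-4.9,3.4,0],[0,0,0]],[1,[-4.9,3.4,0],[0,0,0]]]' >/dev/null
python3 -c "
from h import *;st()
import cv2
for n in('side',): cv2.imwrite(f'pics/{n}3.png',env.grab_frame(n)[:,:,::-1])"
```

```text
t 4.67 fix [   4.9 -125.6   19. ] Ff [ 1.4 -2.3  0.2] M [-0.77 -0.04 -0.26] rpy [-89.9  35.  -98.8]
q [-34.  34. 100.  34.  67. -45.] toolx [ 0.01 -0.82 -0.57] tooly [-0.    0.57 -0.82]
```

View pics/side3.png

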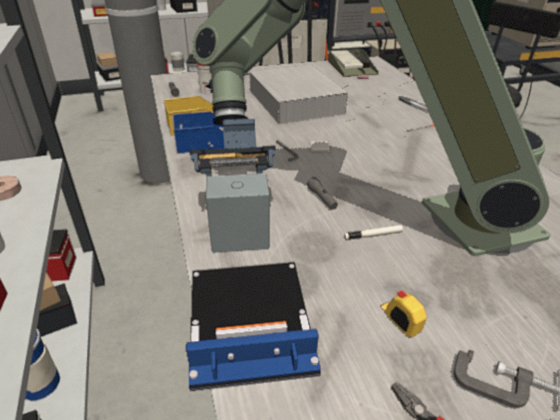

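```bash
python3 -m handwheel '[[1,[-2.5,1.7,0],[0,0,0]],[1,[-2.5,1.7,0],[0,0,0]],[1,[-2.5,1.7,0],[0,0,0]],[1,[-2.5,1.7,0],[0,0,0]],[1,[-2.5,1.7,0],[0,0,0]],[1,[-2.5,1.7,0],[0,0,0]],[1,[-2.5,1.7,0],[0,0,0]],[1,[-2.5,1.7,0],[0,0,0]],[1,[0,0,0],[0,0,0]],[1,[0,0,0],[0,0,0]]]' >/dev/null
python3 -c "
from h import *;st()
import cv2
for n in('side','wrist'): cv2.imwrite(f'pics/{n}4.png',env.grab_frame(n)[:,:,::-1])
i=cv2.imread('pics/side4.png')[160:300,170:340];cv2.imwrite('pics/z4.png',cv2.resize(i,None,fx=4,fy=4,interpolation=2))"
```

```text
t 5.55 fix [   3.9 -101.    19.3] Ff [ 0.3 -1.   0.4] M [-0.63  0.06 -0.04] rpy [-90.   35.  -98.8]
q [-32.  33. 102.  36.  65. -44.] toolx [ 0.01 -0.82 -0.57] tooly [-0.    0.57 -0.82]
```

View pics/z4.png

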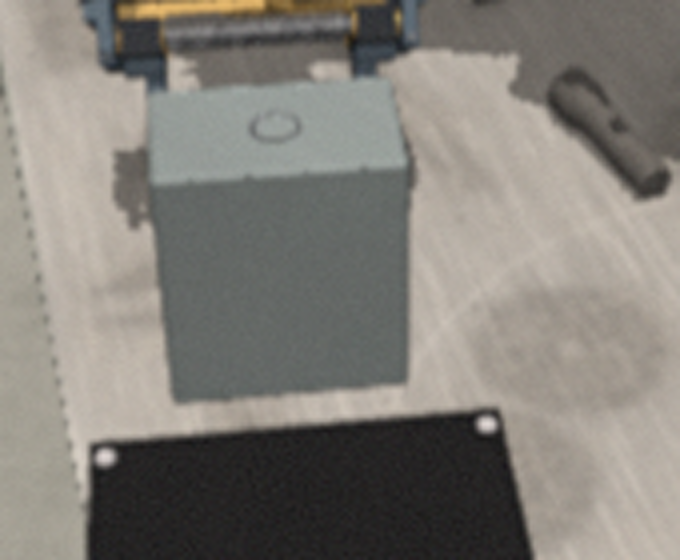

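View pics/wrist4.png

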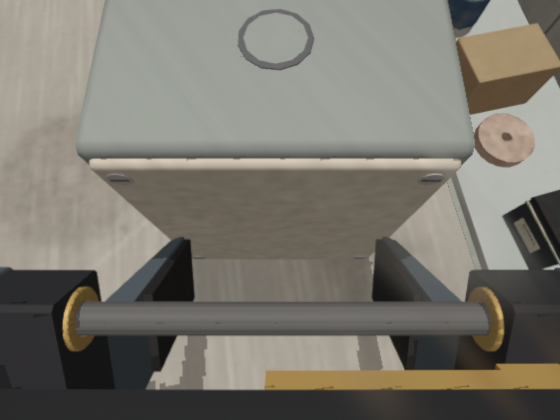

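The box is now square to the fixture, with its foot edge at (172,402)–(405,382) in the zoom. There is still a gap to the front edge.

```bash
python3 -c "
from h import *
for uv in unz((170,160),[(172,402),(405,383)]): print(rz(FY)[:2,:2].T@(ray('side',uv,0)-F0))
for uv in unz((170,160),[(90,443),(498,410)]): print(rz(FY)[:2,:2].T@(ray('side',uv,10)-F0))
for uv in unz((170,160),[(90,443),(498,410)]): print(rz(FY)[:2,:2].T@(ray('side',uv,10)-F0))
"
```

```text
[ 61.01603928 -32.17463307]
[-56.7769987  -32.15733811]
[99.74034218  2.93658082]
[-98.71161841   3.80982166]
[99.74034218  2.93658082]
[-98.71161841   3.80982166]
```

```bash
python3 -m handwheel '[[1,[-2.5,1.7,0],[0,0,0]],[1,[-2.5,1.7,0],[0,0,0]],[1,[-2.5,1.7,0],[0,0,0]],[1,[-2.5,1.7,0],[0,0,0]],[1,[-2.5,1.7,0],[0,0,0]],[1,[-2.5,1.7,0],[0,0,0]],[1,[-2.5,1.7,0],[0,0,0]],[1,[-2.5,1.7,0],[0,0,0]],[1,[0,0,0],[0,0,0]],[1,[0,0,0],[0,0,0]]]' >/dev/null
python3 -c "
from h import *;st()
import cv2
for n in('side','scene'): cv2.imwrite(f'pics/{n}5.png',env.grab_frame(n)[:,:,::-1])
i=cv2.imread('pics/side5.png')[160:300,170:340];cv2.imwrite('pics/z5.png',cv2.resize(i,None,fx=4,fy=4,interpolation=2))
i=cv2.imread('pics/scene5.png')[110:260,170:360];cv2.imwrite('pics/z5s.png',cv2.resize(i,None,fx=4,fy=4,interpolation=2))"
```

```text
t 6.48 fix [  3.8 -76.9  19.6] Ff [-0.1 -2.  -0.6] M [-0.77  0.14 -0.03] rpy [-90.   35.  -98.8]
q [-30.  33. 103.  37.  64. -43.] toolx [ 0.01 -0.82 -0.57] tooly [-0.    0.57 -0.82]
```

View pics/z5.png

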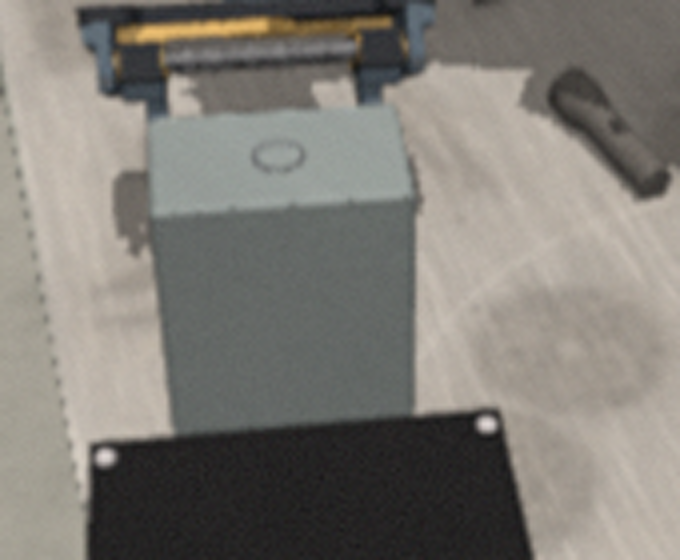

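View pics/z5s.png

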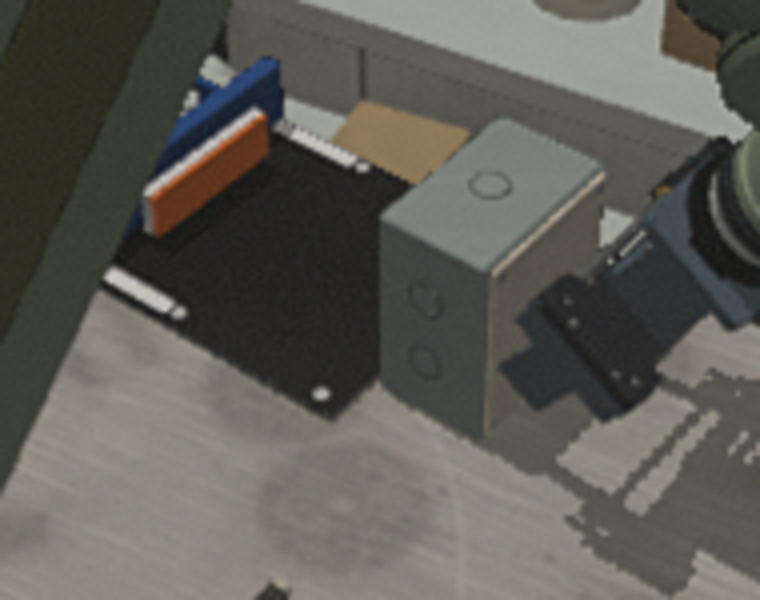

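```bash
python3 -c "
from h import *
f=lambda n,uv,z:print(n,z,(rz(FY)[:2,:2].T@(ray(n,uv,z)-F0)).round(1))
for uv in unz((170,160),[(150,216),(412,198)]): f('side',uv,140)
for uv in unz((170,160),[(148,121),(400,103)]): f('side',uv,140)
for uv in unz((170,110),[(380,217),(490,272),(605,175)]): f('scene',uv,140)
for uv in unz((170,110),[(382,380),(485,437)]): f('scene',uv,0)
"
```

```text
side 140 [59.9 -1. ]
side 140 [-56.2  -0.9]
side 140 [ 60.7 -76.6]
side 140 [-59.8 -78.5]
scene 140 [-61.5  -8.4]
scene 140 [-60.2 -84.5]
scene 140 [ 47.8 -86.9]
scene 0 [-53.6  -2.3]
scene 0 [-53.  -80.7]
```

```bash
python3 -m handwheel '[[1,[-0.6,0.4,0],[0,0,0]],[1,[-0.6,0.4,0],[0,0,0]],[1,[-0.6,0.4,0],[0,0,0]],[1,[-0.6,0.4,0],[0,0,0]],[1,[-0.6,0.4,0],[0,0,0]],[1,[-0.6,0.4,0],[0,0,0]],[1,[0,0,0],[0,0,0]],[1,[0,0,0],[0,0,0]],[1,[0,0,0],[0,0,0]],[1,[0,0,0],[0,0,0]]]' >/dev/null
python3 -c "
from h import *;st()"
```

```text
t 7.42 fix [  3.9 -73.   19.7] Ff [-0.6 -2.6 -0.7] M [-0.84  0.17  0.07] rpy [-90.   35.  -98.9]
q [-29.  32. 103.  37.  64. -43.] toolx [ 0.01 -0.82 -0.57] tooly [-0.    0.57 -0.82]
```

```bash
python3 -m handwheel '[[1,[-0.6,0.4,0],[0,0,0]],[1,[-0.6,0.4,0],[0,0,0]],[1,[-0.6,0.4,0],[0,0,0]],[1,[-0.6,0.4,0],[0,0,0]],[1,[0,0,0],[0,0,0]],[1,[0,0,0],[0,0,0]],[1,[0,0,0],[0,0,0]],[1,[0,0,0],[0,0,0]],[1,[0,0,0],[0,0,0]],[1,[0,0,0],[0,0,0]]]' >/dev/null
python3 -c "
from h import *;st()"
```

```text
t 8.25 fix [  4.  -70.7  19.9] Ff [-0.4 -5.   2.1] M [-0.95  0.32  0.16] rpy [-90.   35.  -98.8]
q [-29.  32. 103.  37.  63. -43.] toolx [ 0.01 -0.82 -0.57] tooly [-0.    0.57 -0.82]
```

```bash
python3 -m handwheel '[[1,[-0.5,0.35,0],[0,0,0]],[1,[-0.5,0.35,0],[0,0,0]],[1,[0,0,0],[0,0,0]],[1,[0,0,0],[0,0,0]],[1,[0,0,0],[0,0,0]],[1,[0,0,0],[0,0,0]],[1,[0,0,0],[0,0,0]],[1,[0,0,0],[0,0,0]],[1,[0,0,0],[0,0,0]],[1,[0,0,0],[0,0,0]]]' >/dev/null
python3 -c "
from h import *;st()
import cv2
for n in('side','wrist'): cv2.imwrite(f'pics/{n}6.png',env.grab_frame(n)[:,:,::-1])
i=cv2.imread('pics/side6.png')[160:300,170:340];cv2.imwrite('pics/z6.png',cv2.resize(i,None,fx=4,fy=4,interpolation=2))"
```

```text
t 9.08 fix [  4.  -70.2  20.1] Ff [-1.8 -8.9  5. ] M [-1.19  0.56  0.18] rpy [-89.9  34.9 -98.8]
q [-29.  32. 103.  37.  63. -43.] toolx [ 0.01 -0.82 -0.57] tooly [-0.    0.57 -0.82]
```

View pics/z6.png

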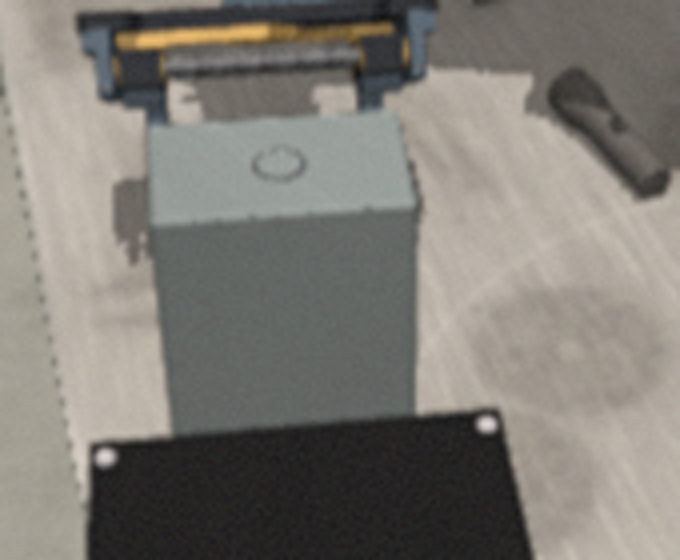

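View pics/wrist6.png

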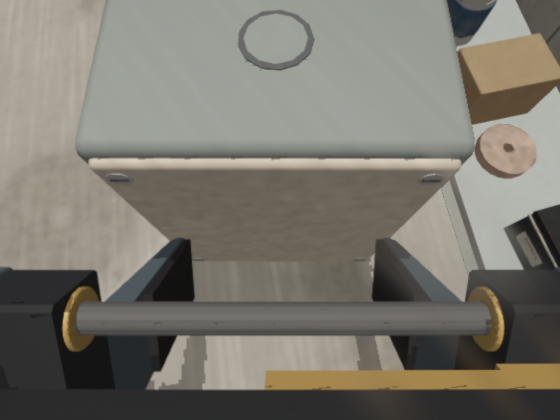

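Flush: the foot meets the edge across its width, and the force rose by 4 N over 0.5 mm. Next I'll check where on the fingers the contact really is before pushing high.

Run:
```python
from h import *
import cv2
p=rz(FY)@np.array([3.8,-76.9,19.6])+[*F0,0]
from scipy.spatial.transform import Rotation as Ro
R=Ro.from_euler("xyz",[-90,35,-98.8],degrees=True).as_matrix()
i=cv2.imread('pics/scene5.png')
big=cv2.resize(i[150:260,260:400],None,fx=5,fy=5,interpolation=2)
for zz,c in((-59,(0,0,255)),(-45,(0,255,0))):
  for y in(0,-15,-30,-45):
    for x in(-16,0,16):
      u=proj("scene",p+R@[x,y,zz])[0]; u=((u+.5-[260,150])*5).astype(int); cv2.circle(big,tuple(int(a) for a in u),3,c,-1)
big=(255*(big/255.)**.55).astype(np.uint8)
cv2.imwrite('pics/finger.png',big)
```

```text
(no output)
```

View pics/finger.png

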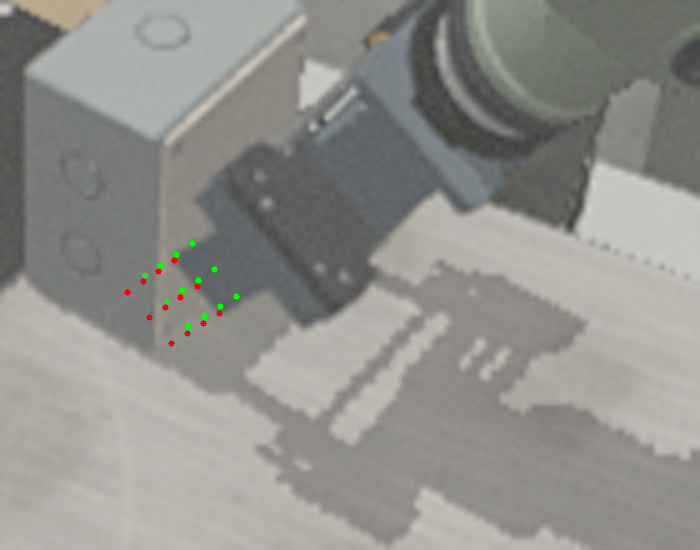

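The overlay shows the open fingertips sit about 30 mm behind the TCP, so contact is 34 mm above TCP height. I'll back off, rise, and push high.

```bash
python3 -m handwheel '[[1,[12.3,-8.6,0],[0,0,0]],[1,[12.3,-8.6,0],[0,0,0]],[1,[-20,-28.7,0],[0,0,0]],[1,[-20,-28.7,0],[0,0,0]],[1,[0,0,0],[0,0,0]],[1,[-8,5.6,0],[0,0,0]],[1,[-8,5.6,0],[0,0,0]],[1,[-4,2.8,0],[0,0,0]],[1,[0,0,0],[0,0,0]],[1,[0,0,0],[0,0,0]]]' >/dev/null
python3 -c "
from h import *;st()
import cv2
for n in('side',): cv2.imwrite(f'pics/{n}7.png',env.grab_frame(n)[:,:,::-1])
i=cv2.imread('pics/side7.png')[160:300,170:340];cv2.imwrite('pics/z7.png',cv2.resize(i,None,fx=4,fy=4,interpolation=2))"
```

```text
t 10.02 fix [  3.1 -73.8  88.8] Ff [0.1 0.7 0.2] M [-0.46  0.11  0.02] rpy [-90.2  35.  -98.9]
q [-29.  28.  99.  35.  71. -38.] toolx [ 0.01 -0.82 -0.57] tooly [-0.01  0.57 -0.82]
```

View pics/z7.png

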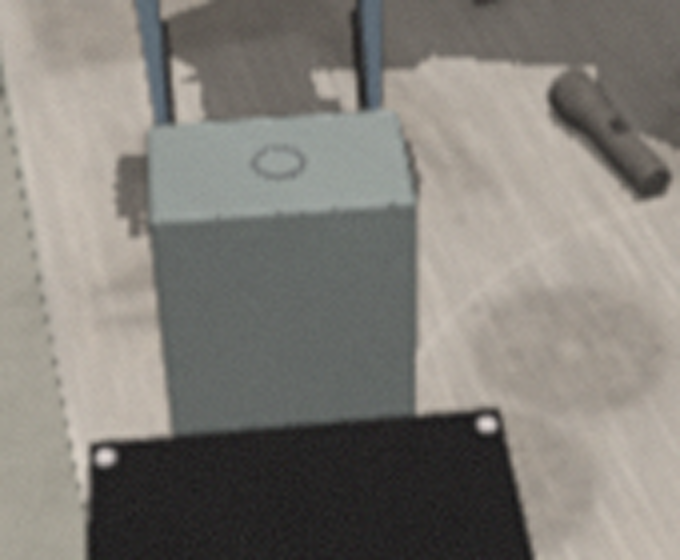

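The box still stands flush, with the fingers just behind the upper cover. Pushing.

```bash
python3 -m handwheel '[[1,[-3.9,1.5,0],[0,0,0]],[1,[-3.9,1.5,0],[0,0,0]],[1,[-3.9,1.5,0],[0,0,0]],[1,[-3.9,1.5,0],[0,0,0]],[1,[-3.9,1.5,0],[0,0,0]],[1,[-3.9,1.5,0],[0,0,0]],[1,[-3.9,1.5,0],[0,0,0]],[1,[-3.9,1.5,0],[0,0,0]],[1,[-3.9,1.5,0],[0,0,0]],[1,[0,0,0],[0,0,0]]]' >/dev/null
python3 -c "
from h import *;st()
import cv2
for n in('side',): cv2.imwrite(f'pics/{n}8.png',env.grab_frame(n)[:,:,::-1])
i=cv2.imread('pics/side8.png')[160:300,170:340];cv2.imwrite('pics/z8.png',cv2.resize(i,None,fx=4,fy=4,interpolation=2))"
```

```text
t 10.9 fix [  3.4 -37.2  99. ] Ff [-0.2 -1.4  1.4] M [-0.5   0.01 -0.08] rpy [-90.   35.  -98.8]
q [-26.  26. 100.  36.  69. -35.] toolx [ 0.01 -0.82 -0.57] tooly [-0.    0.57 -0.82]
```

View pics/z8.png

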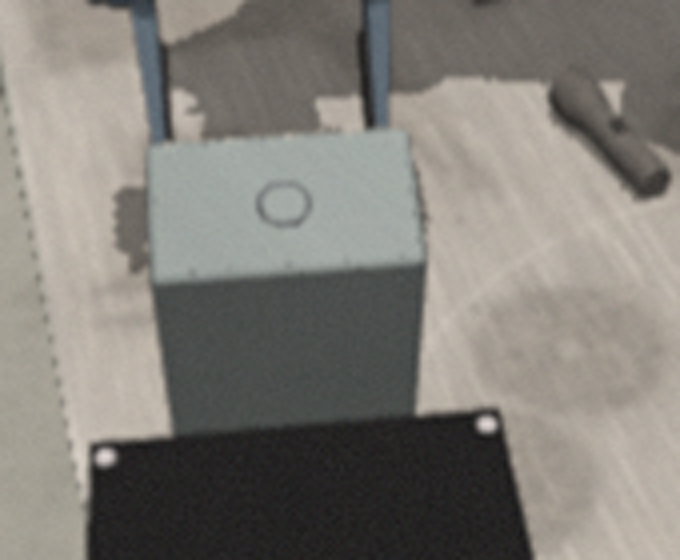

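```bash
python3 -m handwheel '[[1,[-3.9,1.5,0],[0,0,0]],[1,[-3.9,1.5,0],[0,0,0]],[1,[-3.9,1.5,0],[0,0,0]],[1,[-3.9,1.5,0],[0,0,0]],[1,[-3.3,2.3,0],[0,0,0]],[1,[-3.3,2.3,0],[0,0,0]],[1,[-3.3,2.3,0],[0,0,0]],[1,[-3.3,2.3,0],[0,0,0]],[1,[-2.5,1.7,0],[0,0,0]],[1,[-2.5,1.7,0],[0,0,0]]]' >/dev/null
python3 -c "
from h import *;st()
import cv2
for n in('side',): cv2.imwrite(f'pics/{n}9.png',env.grab_frame(n)[:,:,::-1])
i=cv2.imread('pics/side9.png')[160:300,170:340];cv2.imwrite('pics/z9.png',cv2.resize(i,None,fx=4,fy=4,interpolation=2))"
```

```text
t 11.78 fix [  3.1   0.6 102.7] Ff [0.6 0.5 0.3] M [-0.32  0.06 -0.03] rpy [-90.   35.  -98.9]
q [-22.  25. 101.  37.  68. -32.] toolx [ 0.01 -0.82 -0.57] tooly [-0.    0.57 -0.82]
```

View pics/z9.png

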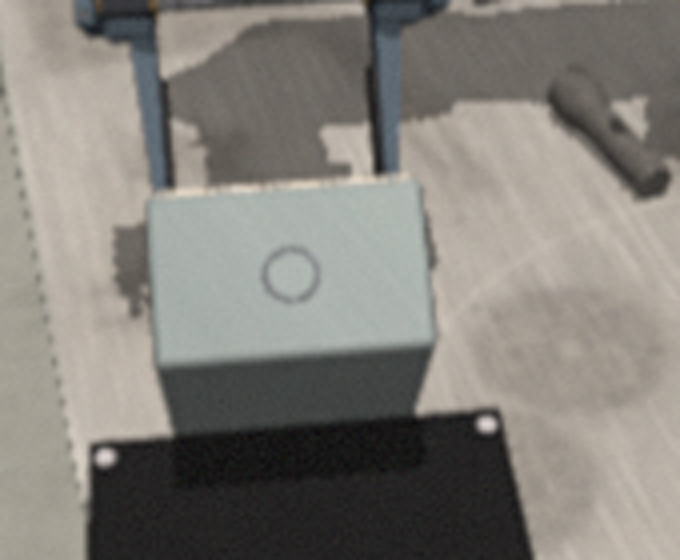

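```bash
python3 -m handwheel '[[1,[-2.5,1.7,0],[0,0,0]],[1,[-2.5,1.7,0],[0,0,0]],[1,[-2.5,1.7,0],[0,0,0]],[1,[-2.5,1.7,0],[0,0,0]],[1,[0,0,0],[0,0,0]],[1,[0,0,0],[0,0,0]],[1,[0,0,0],[0,0,0]],[1,[0,0,0],[0,0,0]],[1,[0,0,0],[0,0,0]],[1,[0,0,0],[0,0,0]]]' >/dev/null
python3 -c "
from h import *;st()
import cv2
for n in('side','scene'): cv2.imwrite(f'pics/{n}10.png',env.grab_frame(n)[:,:,::-1])
i=cv2.imread('pics/side10.png')[210:390,170:340];cv2.imwrite('pics/z10.png',cv2.resize(i,None,fx=3,fy=3,interpolation=2))"
```

```text
t 12.67 fix [  3.3  12.1 103.2] Ff [ 0.2  0.6 -0.7] M [-0.42  0.12  0.  ] rpy [-90.   35.  -98.9]
q [-21.  25. 102.  37.  67. -32.] toolx [ 0.01 -0.82 -0.57] tooly [-0.    0.57 -0.82]
```

View pics/z10.png

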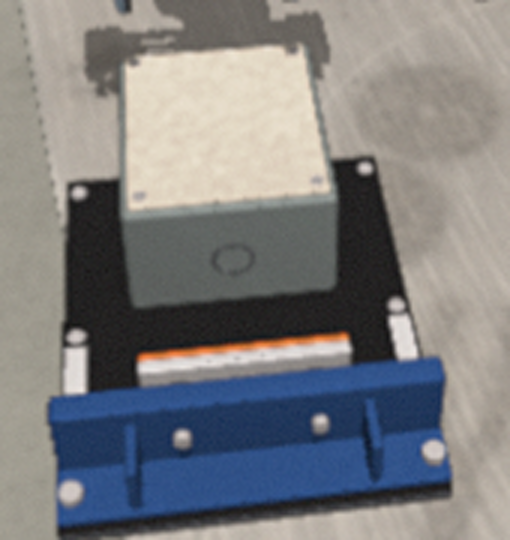

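View pics/scene10.png

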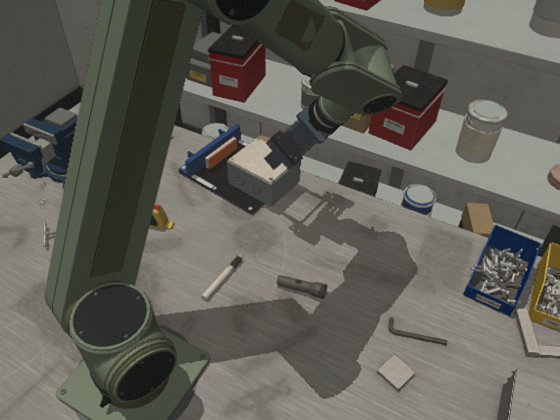

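The box lies flat and square on the rubber, white cover up. I'll measure where its leading edge and the pad are.

```bash
python3 -c "
from h import *
u3=lambda l:(np.array(l,float)+.5)/3-.5+np.array([170,210])
f=lambda n,uv,z:print(n,z,(rz(FY)[:2,:2].T@(ray(n,uv,z)-F0)).round(1))
for uv in u3([(133,307),(336,290)]): f('side',uv,10)
for uv in u3([(125,215),(335,197)]): f('side',uv,90)
for uv in u3([(121,60),(302,46)]): f('side',uv,90)
for uv in u3([(138,356),(349,336)]): f('side',uv,53)
for uv in u3([(69,184),(373,158)]): f('side',uv,10)
"
```

```text
side 10 [ 59.6 111.3]
side 10 [-58.8 113.1]
side 90 [ 57.7 115.9]
side 90 [-56.6 116.2]
side 90 [ 58.9 -17.9]
side 90 [-54.1 -18.6]
side 53 [ 54.8 181.7]
side 53 [-55.5 182.4]
side 10 [98.7  4.8]
side 10 [-98.4   4.4]
```

```bash
python3 -m handwheel '[[1,[25.4,-17.7,0],[0,0,0]],[1,[25.4,-17.7,0],[0,0,0]],[1,[0,0,0],[0,0,0]],[1,[17,24.6,0],[0,0,0]],[1,[17,24.6,0],[0,0,0]],[1,[17,24.6,0],[0,0,0]],[1,[0,0,0],[0,0,0]],[1,[-8.2,5.7,0],[0,0,0]],[1,[-8.2,5.7,0],[0,0,0]],[1,[0,0,0],[0,0,0]]]' >/dev/null
python3 -c "
from h import *;st()
import cv2
for n in('side',): cv2.imwrite(f'pics/{n}11.png',env.grab_frame(n)[:,:,::-1])
i=cv2.imread('pics/side11.png')[150:390,150:350];cv2.imwrite('pics/z11.png',cv2.resize(i,None,fx=2.5,fy=2.5,interpolation=2))"
```

```text
t 13.6 fix [  4.1 -27.   15.4] Ff [-0.2 -0.2  0.2] M [-0.44  0.14  0.04] rpy [-89.8  35.  -98.7]
q [-25.  32. 105.  39.  61. -42.] toolx [ 0.01 -0.82 -0.57] tooly [-0.    0.57 -0.82]
```

View pics/z11.png

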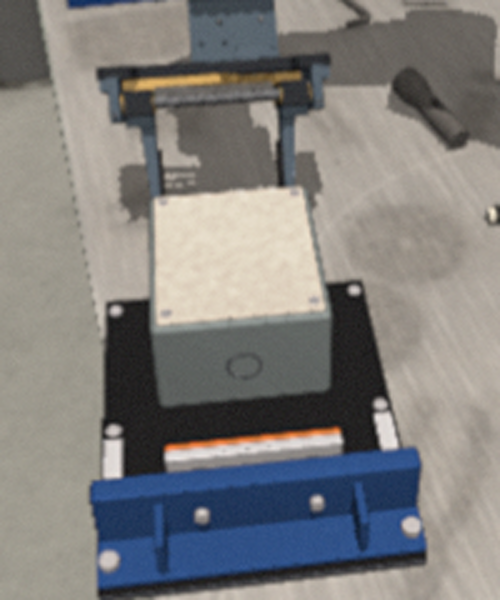

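```bash
python3 -m handwheel '[[1,[-3.3,2.3,0],[0,0,0]],[1,[-3.3,2.3,0],[0,0,0]],[1,[-3.3,2.3,0],[0,0,0]],[1,[-3.3,2.3,0],[0,0,0]],[1,[-3.3,2.3,0],[0,0,0]],[1,[-3.3,2.3,0],[0,0,0]],[1,[-3.3,2.3,0],[0,0,0]],[1,[-3.3,2.3,0],[0,0,0]],[1,[-3.3,2.3,0],[0,0,0]],[1,[-3.3,2.3,0],[0,0,0]]]' >/dev/null
python3 -c "
from h import *;st()
import cv2
for n in('side',): cv2.imwrite(f'pics/{n}12.png',env.grab_frame(n)[:,:,::-1])
i=cv2.imread('pics/side12.png')[150:390,150:350];cv2.imwrite('pics/z12.png',cv2.resize(i,None,fx=2.5,fy=2.5,interpolation=2))"
```

```text
t 14.48 fix [ 4.4 10.4 14. ] Ff [-0.1 -4.6  2.9] M [-0.8   0.16 -0.01] rpy [-89.8  34.9 -98.8]
q [-21.  31. 106.  41.  58. -40.] toolx [ 0.01 -0.82 -0.57] tooly [-0.    0.57 -0.82]
```

View pics/z12.png

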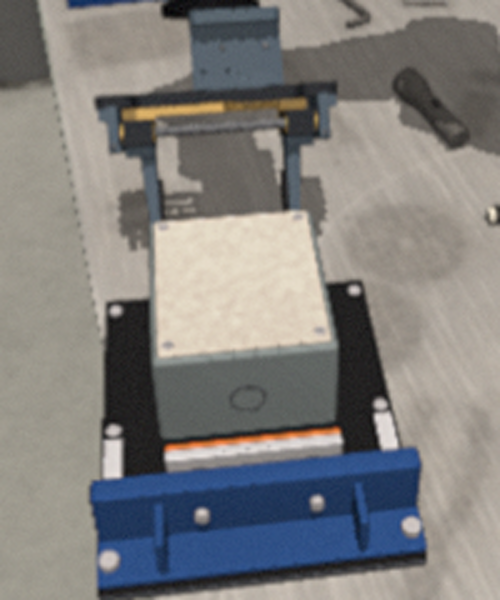

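```bash
cat >> h.py <<'E'
u25=lambda l:(np.array(l,float)+.5)/2.5-.5+np.array([150,150])
def fpt(n,uv,z): return (rz(FY)[:2,:2].T@(ray(n,uv,z)-F0)).round(1)
E
python3 -c "
from h import *
for uv in u25([(160,436),(335,421)]): print(fpt('side',uv,10))
for uv in u25([(156,358),(337,341)]): print(fpt('side',uv,90))
for uv in u25([(166,450),(342,433)]): print(fpt('side',uv,53))
"
```

```text
[ 60.6 137.7]
[-58.7 139.7]
[ 56.8 141.4]
[-58.4 140.8]
[ 54.2 184.4]
[-56.  184.9]
```

```bash
python3 -m handwheel '[[1,[-2.5,1.7,0],[0,0,0]],[1,[-2.5,1.7,0],[0,0,0]],[1,[-2.5,1.7,0],[0,0,0]],[1,[-2.5,1.7,0],[0,0,0]],[1,[-2.5,1.7,0],[0,0,0]],[1,[-2.5,1.7,0],[0,0,0]],[1,[-2.5,1.7,0],[0,0,0]],[1,[-2.5,1.7,0],[0,0,0]],[1,[-2.5,1.7,0],[0,0,0]],[1,[0,0,0],[0,0,0]]]' >/dev/null
python3 -c "
from h import *;st()
import cv2
for n in('side','scene'): cv2.imwrite(f'pics/{n}13.png',env.grab_frame(n)[:,:,::-1])
i=cv2.imread('pics/side13.png')[150:390,150:350];cv2.imwrite('pics/z13.png',cv2.resize(i,None,fx=2.5,fy=2.5,interpolation=2))
i=cv2.imread('pics/scene13.png')[110:230,170:330];cv2.imwrite('pics/z13s.png',cv2.resize(i,None,fx=4,fy=4,interpolation=2))"
```

```text
t 15.37 fix [ 3.4 38.7 14. ] Ff [ 0.7 -2.7  2.4] M [-0.64 -0.01 -0.1 ] rpy [-90.   35.  -98.8]
q [-19.  31. 107.  43.  57. -39.] toolx [ 0.01 -0.82 -0.57] tooly [-0.    0.57 -0.82]
```

View pics/z13.png

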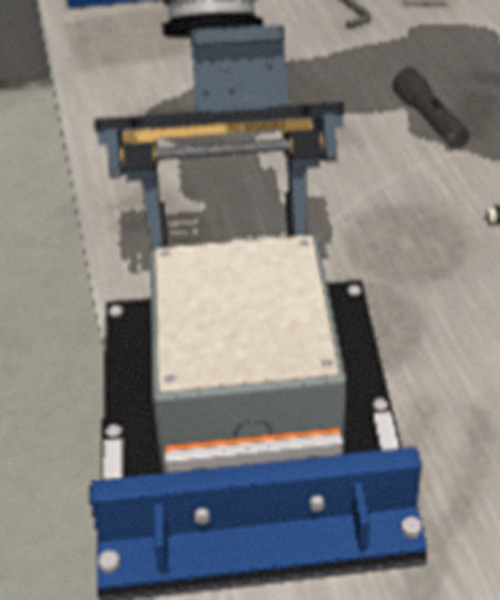

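View pics/z13s.png

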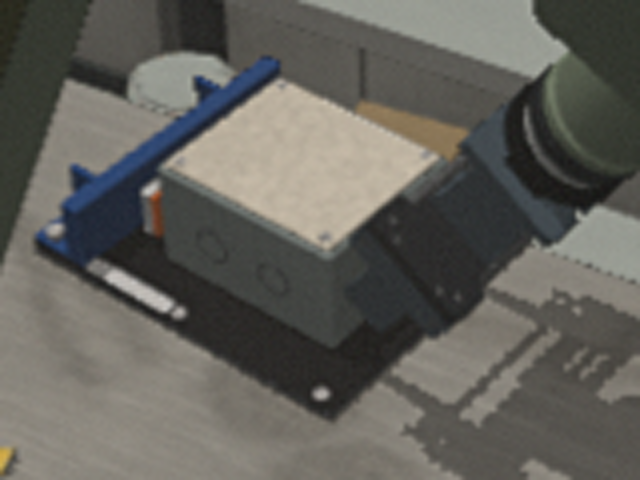

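```bash
python3 -c "
from h import *
for uv in u25([(156,396),(343,377)]): print(fpt('side',uv,90))
"
python3 -m handwheel '[[1,[-0.8,0.6,0],[0,0,0]],[1,[-0.8,0.6,0],[0,0,0]],[1,[-0.8,0.6,0],[0,0,0]],[1,[-0.8,0.6,0],[0,0,0]],[1,[-0.8,0.6,0],[0,0,0]],[1,[0,0,0],[0,0,0]],[1,[0,0,0],[0,0,0]],[1,[0,0,0],[0,0,0]],[1,[0,0,0],[0,0,0]],[1,[0,0,0],[0,0,0]]]' >/dev/null
python3 -c "
from h import *;st()"
```

```text
[ 57.2 172.6]
[-57.7 171.5]
t 16.3 fix [ 3.2 43.1 13.8] Ff [ 0.5 -5.1  4.1] M [-0.69  0.13 -0.07] rpy [-90.   35.  -98.8]
q [-18.  31. 107.  43.  57. -38.] toolx [ 0.01 -0.82 -0.57] tooly [-0.    0.57 -0.82]
```

```bash
python3 -m handwheel '[[1,[0,0,0],[0,0,0]],[1,[0,0,0],[0,0,0]],[1,[-0.5,0.35,0],[0,0,0]],[1,[-0.5,0.35,0],[0,0,0]],[1,[-0.5,0.35,0],[0,0,0]],[1,[-0.5,0.35,0],[0,0,0]],[1,[0,0,0],[0,0,0]],[1,[0,0,0],[0,0,0]],[1,[0,0,0],[0,0,0]],[1,[0,0,0],[0,0,0]]]' >/dev/null
python3 -c "
from h import *;st()"
python3 -m handwheel '[[1,[0,0,0],[0,0,0]],[1,[0,0,0],[0,0,0]],[1,[-0.5,0.35,0],[0,0,0]],[1,[-0.5,0.35,0],[0,0,0]],[1,[-0.5,0.35,0],[0,0,0]],[1,[-0.5,0.35,0],[0,0,0]],[1,[0,0,0],[0,0,0]],[1,[0,0,0],[0,0,0]],[1,[0,0,0],[0,0,0]],[1,[0,0,0],[0,0,0]]]' >/dev/null
python3 -c "
from h import *;st()"
```

```text
t 17.13 fix [ 3.1 45.5 13.8] Ff [ 0.7 -5.2  4.1] M [-0.68  0.1  -0.04] rpy [-90.   35.  -98.9]
q [-18.  31. 107.  43.  56. -38.] toolx [ 0.01 -0.82 -0.57] tooly [-0.    0.57 -0.82]
t 17.97 fix [ 3.1 47.9 13.8] Ff [-0.2 -5.5  4. ] M [-0.73  0.16 -0.02] rpy [-90.   35.  -98.8]
q [-18.  31. 107.  43.  56. -38.] toolx [ 0.01 -0.82 -0.57] tooly [-0.    0.57 -0.82]
```

```bash
python3 -m handwheel '[[1,[0,0,0],[0,0,0]],[1,[0,0,0],[0,0,0]],[1,[-0.4,0.3,0],[0,0,0]],[1,[-0.4,0.3,0],[0,0,0]],[1,[-0.4,0.3,0],[0,0,0]],[1,[-0.4,0.3,0],[0,0,0]],[1,[0,0,0],[0,0,0]],[1,[0,0,0],[0,0,0]],[1,[0,0,0],[0,0,0]],[1,[0,0,0],[0,0,0]]]' >/dev/null
python3 -c "
from h import *;st()"
python3 -m handwheel '[[1,[0,0,0],[0,0,0]],[1,[0,0,0],[0,0,0]],[1,[-0.4,0.3,0],[0,0,0]],[1,[-0.4,0.3,0],[0,0,0]],[1,[-0.4,0.3,0],[0,0,0]],[1,[0,0,0],[0,0,0]],[1,[0,0,0],[0,0,0]],[1,[0,0,0],[0,0,0]],[1,[0,0,0],[0,0,0]],[1,[0,0,0],[0,0,0]]]' >/dev/null
python3 -c "
from h import *;st()"
```

```text
t 18.8 fix [ 3.2 49.3 13.7] Ff [ 0.6 -8.3  5.7] M [-0.93  0.33  0.08] rpy [-89.9  34.9 -98.8]
q [-18.  31. 107.  43.  56. -38.] toolx [ 0.01 -0.82 -0.57] tooly [-0.    0.57 -0.82]
t 19.63 fix [ 3.2 50.3 13.7] Ff [ -1.5 -11.5   7.6] M [-1.1   0.43  0.16] rpy [-89.9  34.9 -98.8]
q [-17.  31. 107.  43.  56. -38.] toolx [ 0.01 -0.82 -0.57] tooly [-0.    0.57 -0.82]
```

```bash
python3 -m handwheel '[[1,[0,0,0],[0,0,0]],[1,[-0.4,0.3,0],[0,0,0]],[1,[-0.4,0.3,0],[0,0,0]],[1,[-0.4,0.3,0],[0,0,0]],[1,[-0.4,0.3,0],[0,0,0]],[1,[0,0,0],[0,0,0]],[1,[0,0,0],[0,0,0]],[1,[0,0,0],[0,0,0]],[1,[0,0,0],[0,0,0]],[1,[0,0,0],[0,0,0]]]' >/dev/null
python3 -c "
from h import *;st()
import cv2
for n in('side','scene'): cv2.imwrite(f'pics/{n}14.png',env.grab_frame(n)[:,:,::-1])
i=cv2.imread('pics/side14.png')[150:390,150:350];cv2.imwrite('pics/z14.png',cv2.resize(i,None,fx=2.5,fy=2.5,interpolation=2))
i=cv2.imread('pics/scene14.png')[110:230,170:330];cv2.imwrite('pics/z14s.png',cv2.resize(i,None,fx=4,fy=4,interpolation=2))"
```

```text
t 20.47 fix [ 3.3 51.6 13.6] Ff [ -1.7 -14.3   8.5] M [-1.31  0.6   0.23] rpy [-89.9  34.8 -98.8]
q [-17.  31. 107.  43.  56. -38.] toolx [ 0.01 -0.82 -0.57] tooly [-0.    0.57 -0.82]
```

View pics/z14.png

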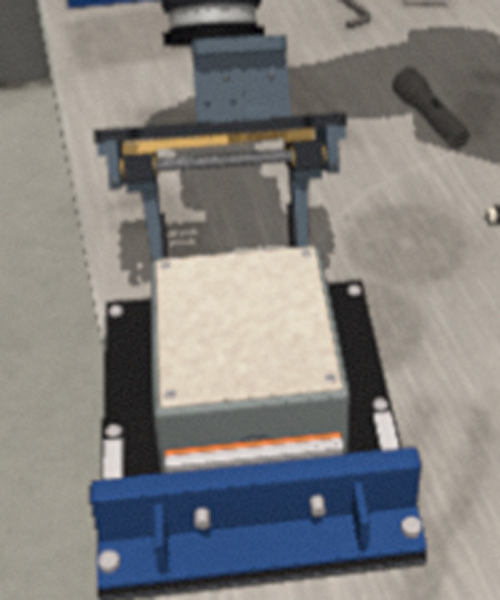

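View pics/z14s.png

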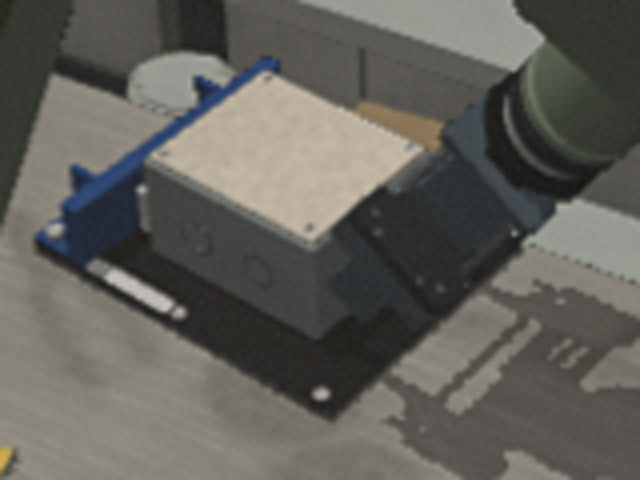

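Pad contact was felt at TCP y of about 48, and the tool is now 3.5–4.5 mm past it. I'll release slowly and check whether the box springs back.

```bash
python3 -m handwheel '[[1,[0.3,-0.2,0],[0,0,0]],[1,[0.3,-0.2,0],[0,0,0]],[1,[0.3,-0.2,0],[0,0,0]],[1,[0.3,-0.2,0],[0,0,0]],[1,[0.3,-0.2,0],[0,0,0]],[1,[0.3,-0.2,0],[0,0,0]],[1,[0,0,0],[0,0,0]],[1,[0,0,0],[0,0,0]],[1,[0,0,0],[0,0,0]],[1,[0,0,0],[0,0,0]]]' >/dev/null
python3 -c "
from h import *;st()"
python3 -m handwheel '[[1,[0.3,-0.2,0],[0,0,0]],[1,[0.3,-0.2,0],[0,0,0]],[1,[0.3,-0.2,0],[0,0,0]],[1,[0.3,-0.2,0],[0,0,0]],[1,[0.3,-0.2,0],[0,0,0]],[1,[0.3,-0.2,0],[0,0,0]],[1,[0,0,0],[0,0,0]],[1,[0,0,0],[0,0,0]],[1,[0,0,0],[0,0,0]],[1,[0,0,0],[0,0,0]]]' >/dev/null
python3 -c "
from h import *;st()"
```

```text
t 21.4 fix [ 3.2 51.2 13.6] Ff [ 0.2 -5.8  4.6] M [-0.67  0.14 -0.01] rpy [-90.   35.  -98.8]
q [-17.  31. 107.  43.  56. -38.] toolx [ 0.01 -0.82 -0.57] tooly [-0.    0.57 -0.82]
t 22.23 fix [ 2.7 49.5 13.3] Ff [-0.5 -0.6 -0.6] M [-0.47  0.21 -0.02] rpy [-90.   35.  -98.9]
q [-18.  31. 107.  43.  56. -38.] toolx [ 0.01 -0.82 -0.57] tooly [-0.    0.57 -0.82]
```

```bash
for k in 1; do
python3 -m handwheel '[[1,[-0.3,0.2,0],[0,0,0]],[1,[-0.3,0.2,0],[0,0,0]],[1,[0,0,0],[0,0,0]],[1,[0,0,0],[0,0,0]],[1,[0,0,0],[0,0,0]],[1,[0,0,0],[0,0,0]],[1,[0,0,0],[0,0,0]],[1,[0,0,0],[0,0,0]],[1,[0,0,0],[0,0,0]],[1,[0,0,0],[0,0,0]]]' >/dev/null
python3 -c "
from h import *;st()"
python3 -m handwheel '[[1,[-0.3,0.2,0],[0,0,0]],[1,[0,0,0],[0,0,0]],[1,[0,0,0],[0,0,0]],[1,[0,0,0],[0,0,0]],[1,[0,0,0],[0,0,0]],[1,[0,0,0],[0,0,0]],[1,[0,0,0],[0,0,0]],[1,[0,0,0],[0,0,0]],[1,[0,0,0],[0,0,0]],[1,[0,0,0],[0,0,0]]]' >/dev/null
python3 -c "
from h import *;st()"
python3 -m handwheel '[[1,[-0.3,0.2,0],[0,0,0]],[1,[0,0,0],[0,0,0]],[1,[0,0,0],[0,0,0]],[1,[0,0,0],[0,0,0]],[1,[0,0,0],[0,0,0]],[1,[0,0,0],[0,0,0]],[1,[0,0,0],[0,0,0]],[1,[0,0,0],[0,0,0]],[1,[0,0,0],[0,0,0]],[1,[0,0,0],[0,0,0]]]' >/dev/null
python3 -c "
from h import *;st()"
done
```

```text
t 23.07 fix [ 2.9 50.  13.3] Ff [-1.5 -2.8  0.1] M [-0.87  0.43  0.09] rpy [-90.   35.  -98.8]
q [-17.  31. 107.  43.  56. -38.] toolx [ 0.01 -0.82 -0.57] tooly [-0.    0.57 -0.82]
t 23.9 fix [ 3.1 50.2 13.3] Ff [-1.4 -5.2 -0.1] M [-1.15  0.49  0.15] rpy [-90.   35.  -98.8]
q [-17.  31. 107.  43.  56. -38.] toolx [ 0.01 -0.82 -0.57] tooly [-0.    0.57 -0.82]
t 24.73 fix [ 3.2 50.3 13.3] Ff [-0.8 -5.7 -0.5] M [-1.26  0.54  0.19] rpy [-90.   35.  -98.8]
q [-17.  31. 107.  43.  56. -38.] toolx [ 0.01 -0.82 -0.57] tooly [-0.    0.57 -0.82]
```

```bash
cat > pad.py <<'E'
from h import *
import cv2,sys
def padv(f):
    im=cv2.imread(f).astype(float)
    s=im[:,:,2]-im[:,:,0]          # R-B
    out=[]
    for c in range(220,284):
        col=s[310:350,c]; k=col.argmax(); pk=col[k]
        base=np.median(col[k+4:k+7])
        # centroid of band
        w=np.clip(col[max(k-4,0):k+5]-0.25*pk,0,None); out.append((w*np.arange(max(k-4,0),k+5)).sum()/w.sum()+310-(-0.093*(c-252)))
    out=np.array(out);return np.median(out),out.std()/8
def grayedge(f):
    # lower edge of orange/white via intensity of the blue channel rise
    im=cv2.imread(f).astype(float)[:,:,0];o=[]
    for c in range(220,284):
        col=im[318:345,c]; g=np.gradient(col); k=g.argmax(); w=np.clip(g[k-3:k+4],0,None); o.append((w*np.arange(k-3,k+4)).sum()/w.sum()+318+0.093*(c-252))
    return np.median(o)
def ecc(fa,fb,roi):
    x0,y0,x1,y1=roi;a=cv2.imread(fa,0)[y0:y1,x0:x1];b=cv2.imread(fb,0)[y0:y1,x0:x1]
    W=np.eye(2,3,dtype=np.float32)
    cc,W=cv2.findTransformECC(a,b,W,cv2.MOTION_TRANSLATION,(3,200,1e-6),None,3); return cc,W[:,2]
E
python3 - <<'E'
from pad import *
for n in("side","scene"): cv2.imwrite(f'pics/{n}15.png',env.grab_frame(n)[:,:,::-1])
for k in(0,2,5,10,11,12,13,14,15):
    print(k,padv(f'pics/side{k}.png'),grayedge(f'pics/side{k}.png'))
# px per mm
p=lambda y,z,n="side":proj(n,rz(FY)@np.array([0,y,z])+[*F0,0])[0]
print("pad px/mm",p(184,53)-p(183,53),"cover px/mm",p(116,90)-p(115,90),"scene",p(116,90,"scene")-p(115,90,"scene"))
print(ecc('pics/side14.png','pics/side15.png',(216,252,284,310)))
print(ecc('pics/scene14.png','pics/scene15.png',(208,130,268,170)))
E
```

```text
0 (np.float64(324.9668921965384), np.float64(0.024087841765609616)) 325.9738482258803
2 (np.float64(324.94372443231316), np.float64(0.025327704170883605)) 325.957425315878
5 (np.float64(324.94711078992304), np.float64(0.024924869861648383)) 325.9442680043353
10 (np.float64(324.95666584491266), np.float64(0.024303876899060405)) 325.9411303186591
11 (np.float64(324.952779452787), np.float64(0.024441159150358376)) 325.9726302521009
12 (np.float64(324.9580136367623), np.float64(0.023883660584904758)) 326.0399003436715
13 (np.float64(325.12786044703256), np.float64(0.021870693911868702)) 326.4020871496924
14 (np.float64(326.97787628741065), np.float64(0.023507276178090192)) 328.26236988304095
15 (np.float64(326.47222621615145), np.float64(0.023401001414984777)) 327.72814907135876
pad px/mm [0.05230875 0.50927935] cover px/mm [0.04540806 0.43576737] scene [-0.30564526 -0.15642091]
(0.9273116267680257, array([ 0.38289505, -0.21825454], dtype=float32))
(0.9936184418238246, array([0.25234875, 0.21850622], dtype=float32))
```

Vision on the orange strip resolves the pad at 0.51 px/mm: it was about 3.7 mm in when pressed, and is about 2.6 mm now. I'll back off fully to see what stays.

```bash
python3 -m handwheel '[[1,[0.4,-0.3,0],[0,0,0]],[1,[0.4,-0.3,0],[0,0,0]],[1,[0.4,-0.3,0],[0,0,0]],[1,[0.4,-0.3,0],[0,0,0]],[1,[0.4,-0.3,0],[0,0,0]],[1,[0.4,-0.3,0],[0,0,0]],[1,[0.4,-0.3,0],[0,0,0]],[1,[0.4,-0.3,0],[0,0,0]],[1,[0,0,0],[0,0,0]],[1,[0,0,0],[0,0,0]]]' >/dev/null
cat > look.py <<'E'
from pad import *
k=sys.argv[1]; st(); cv2.imwrite(f'pics/side{k}.png',env.grab_frame('side')[:,:,::-1])
f=f'pics/side{k}.png';print("pad mm",(padv(f)[0]-325.13)/.509,(grayedge(f)-326.40)/.509)
E
python3 look.py 16
python3 -m handwheel '[[1,[0,0,0],[0,0,0]],[1,[0,0,0],[0,0,0]],[1,[0,0,0],[0,0,0]],[1,[0,0,0],[0,0,0]],[1,[0,0,0],[0,0,0]],[1,[0,0,0],[0,0,0]],[1,[0,0,0],[0,0,0]],[1,[0,0,0],[0,0,0]],[1,[0,0,0],[0,0,0]],[1,[0,0,0],[0,0,0]]]' >/dev/null
python3 look.py 17
```

```text
t 25.67 fix [ 3.1 46.9 13.7] Ff [ 0.5 -0.1  0.3] M [-0.45  0.1   0.05] rpy [-90.   35.  -98.9]
q [-18.  31. 107.  43.  56. -38.] toolx [ 0.01 -0.82 -0.57] tooly [-0.    0.57 -0.82]
pad mm 2.035532324778017 1.9839035562370657
t 26.55 fix [ 3.1 46.8 13.6] Ff [ 0.1 -0.2 -0.7] M [-0.36  0.08 -0.07] rpy [-90.   35.  -98.8]
q [-18.  31. 107.  43.  56. -38.] toolx [ 0.01 -0.82 -0.57] tooly [-0.    0.57 -0.82]
pad mm 2.030522648579015 2.0143476895436465
```

About 2.0 mm stays after release, since friction on the rubber (about 3 N) holds no more. The peak was a little under 4, so I'll press once more to just over 4 mm and let go very gently.

```bash
python3 -m handwheel '[[1,[-0.7,0.5,0],[0,0,0]],[1,[-0.7,0.5,0],[0,0,0]],[1,[-0.7,0.5,0],[0,0,0]],[1,[-0.7,0.5,0],[0,0,0]],[1,[-0.7,0.5,0],[0,0,0]],[1,[-0.7,0.5,0],[0,0,0]],[1,[0,0,0],[0,0,0]],[1,[0,0,0],[0,0,0]],[1,[0,0,0],[0,0,0]],[1,[0,0,0],[0,0,0]]]' >/dev/null
python3 look.py 18
```

```text
t 27.43 fix [ 3.5 50.4 13.3] Ff [-0.6 -7.4  2.5] M [-1.15  0.43  0.05] rpy [-89.9  34.9 -98.8]
q [-17.  31. 107.  43.  56. -38.] toolx [ 0.01 -0.82 -0.57] tooly [-0.    0.57 -0.82]
pad mm 2.6877305921507895 2.6684140706696753
```

```bash
python3 -m handwheel '[[1,[-0.6,0.2,0],[0,0,0]],[1,[-0.6,0.2,0],[0,0,0]],[1,[-0.6,0.2,0],[0,0,0]],[1,[-0.6,0.2,0],[0,0,0]],[1,[0,0,0],[0,0,0]],[1,[0,0,0],[0,0,0]],[1,[0,0,0],[0,0,0]],[1,[0,0,0],[0,0,0]],[1,[0,0,0],[0,0,0]],[1,[0,0,0],[0,0,0]]]' >/dev/null
python3 look.py 19
```

```text
t 28.32 fix [ 3.4 52.1 13.5] Ff [-1.6 -9.2  1.2] M [-1.61  0.54  0.11] rpy [-89.9  34.8 -98.8]
q [-17.  31. 107.  43.  56. -38.] toolx [ 0.01 -0.82 -0.57] tooly [-0.    0.57 -0.82]
pad mm 4.310379343760476 4.174276296055603
```

```bash
R='no'; python3 -m handwheel '[[1,[0.16,-0.11,0],[0,0,0]],[1,[0.16,-0.11,0],[0,0,0]],[1,[0.16,-0.11,0],[0,0,0]],[1,[0.16,-0.11,0],[0,0,0]],[1,[0.16,-0.11,0],[0,0,0]],[1,[0.16,-0.11,0],[0,0,0]],[1,[0.16,-0.11,0],[0,0,0]],[1,[0.16,-0.11,0],[0,0,0]],[1,[0.16,-0.11,0],[0,0,0]],[1,[0.16,-0.11,0],[0,0,0]]]' >/dev/null
python3 look.py 20
python3 -m handwheel '[[1,[0.16,-0.11,0],[0,0,0]],[1,[0.16,-0.11,0],[0,0,0]],[1,[0.16,-0.11,0],[0,0,0]],[1,[0.16,-0.11,0],[0,0,0]],[1,[0.16,-0.11,0],[0,0,0]],[1,[0.16,-0.11,0],[0,0,0]],[1,[0.16,-0.11,0],[0,0,0]],[1,[0.16,-0.11,0],[0,0,0]],[1,[0.16,-0.11,0],[0,0,0]],[1,[0.16,-0.11,0],[0,0,0]]]' >/dev/null
python3 look.py 21
```

```text
t 29.2 fix [ 3.1 51.9 13.8] Ff [-0.6 -5.3 -1.9] M [-1.31  0.31 -0.06] rpy [-90.   34.9 -98.9]
q [-17.  31. 107.  43.  56. -38.] toolx [ 0.01 -0.82 -0.57] tooly [-0.    0.57 -0.82]
pad mm 4.217302483941613 4.1130703399619035
t 30.08 fix [ 3.  50.7 14.3] Ff [ 0.2 -3.8 -3.2] M [-1.25  0.28 -0.16] rpy [-90.   35.  -98.9]
q [-17.  31. 107.  43.  56. -38.] toolx [ 0.01 -0.82 -0.57] tooly [-0.    0.57 -0.82]
pad mm 3.076238161519825 2.975887247081263
```

```bash
python3 -m handwheel '[[1,[0.6,0.8,0],[0,0,0]],[1,[-0.6,0.9,0],[0,0,0]],[1,[-0.6,0.9,0],[0,0,0]],[1,[-0.3,0.2,0],[0,0,0]],[1,[0,0,0],[0,0,0]],[1,[0,0,0],[0,0,0]],[1,[0,0,0],[0,0,0]],[1,[0,0,0],[0,0,0]],[1,[0,0,0],[0,0,0]],[1,[0,0,0],[0,0,0]]]' >/dev/null
python3 look.py 22
```

```text
t 30.97 fix [ 3.6 51.7 13.3] Ff [ -1.8 -10.9   4.6] M [-1.32  0.62  0.14] rpy [-89.9  34.9 -98.8]
q [-17.  31. 107.  43.  56. -38.] toolx [ 0.01 -0.82 -0.57] tooly [-0.    0.57 -0.82]
pad mm 3.638320607527285 3.682579432060679
```

```bash
python3 -m handwheel '[[1,[-0.6,0.4,0],[0,0,0]],[1,[-0.3,0.2,0],[0,0,0]],[1,[0,0,0],[0,0,0]],[1,[0,0,0],[0,0,0]],[1,[0,0,0],[0,0,0]],[1,[0,0,0],[0,0,0]],[1,[0,0,0],[0,0,0]],[1,[0,0,0],[0,0,0]],[1,[0,0,0],[0,0,0]],[1,[0,0,0],[0,0,0]]]' >/dev/null
python3 look.py 23
python3 -m handwheel '[[1,[0.2,-0.1,0],[0,0,0]],[1,[0.2,-0.1,0],[0,0,0]],[1,[0.2,-0.1,0],[0,0,0]],[1,[0.2,-0.1,0],[0,0,0]],[1,[0.2,-0.1,0],[0,0,0]],[1,[0.2,-0.1,0],[0,0,0]],[1,[0.2,-0.1,0],[0,0,0]],[1,[0.2,-0.1,0],[0,0,0]],[1,[0.2,-0.1,0],[0,0,0]],[1,[0.2,-0.1,0],[0,0,0]]]' >/dev/null
python3 look.py 24
```

```text
t 31.85 fix [ 3.7 52.4 13.3] Ff [ -2.  -11.9   4.6] M [-1.53  0.66  0.22] rpy [-89.8  34.9 -98.7]
q [-17.  31. 107.  43.  56. -38.] toolx [ 0.01 -0.82 -0.57] tooly [-0.    0.57 -0.82]
pad mm 4.315736728258773 4.198607255633437
t 32.73 fix [ 3.6 52.  13.3] Ff [-0.9 -4.   2.3] M [-0.63  0.2  -0.06] rpy [-89.9  35.1 -98.8]
q [-17.  31. 107.  43.  56. -38.] toolx [ 0.01 -0.82 -0.57] tooly [-0.    0.57 -0.82]
pad mm 4.284551447519481 4.208732829189212
```

```bash
python3 -m handwheel '[[1,[0.16,-0.06,0],[0,0,0]],[1,[0.16,-0.06,0],[0,0,0]],[1,[0.16,-0.06,0],[0,0,0]],[1,[0.16,-0.06,0],[0,0,0]],[1,[0.16,-0.06,0],[0,0,0]],[1,[0.16,-0.06,0],[0,0,0]],[1,[0.16,-0.06,0],[0,0,0]],[1,[0.16,-0.06,0],[0,0,0]],[1,[0.16,-0.06,0],[0,0,0]],[1,[0.16,-0.06,0],[0,0,0]]]' >/dev/null
python3 look.py 25
python3 -m handwheel '[[1,[0.16,-0.06,0],[0,0,0]],[1,[0.16,-0.06,0],[0,0,0]],[1,[0.16,-0.06,0],[0,0,0]],[1,[0.16,-0.06,0],[0,0,0]],[1,[0.16,-0.06,0],[0,0,0]],[1,[0.16,-0.06,0],[0,0,0]],[1,[0.16,-0.06,0],[0,0,0]],[1,[0.16,-0.06,0],[0,0,0]],[1,[0.16,-0.06,0],[0,0,0]],[1,[0.16,-0.06,0],[0,0,0]]]' >/dev/null
python3 look.py 26
```

```text
t 33.62 fix [ 2.8 50.2 11.6] Ff [ 0.1 -1.1  0.7] M [-0.46  0.11 -0.05] rpy [-90.   35.  -98.9]
q [-17.  31. 108.  43.  56. -38.] toolx [ 0.01 -0.82 -0.57] tooly [-0.    0.57 -0.82]
pad mm 3.073226801440943 2.996921130216728
t 34.5 fix [ 3.  48.4 11.3] Ff [-0.5  0.   0.1] M [-0.4   0.16 -0.05] rpy [-90.   35.  -98.8]
q [-18.  31. 108.  43.  56. -38.] toolx [ 0.01 -0.82 -0.57] tooly [-0.    0.57 -0.82]
pad mm 2.154647347825909 2.0488724592206595
```

Same result, 2.1 mm residual, so friction sets the limit. I'll withdraw clear and check everything.

```bash
python3 -m handwheel '[[1,[4,-2.8,0],[0,0,0]],[1,[8,-5.6,0],[0,0,0]],[1,[16,-11.2,0],[0,0,0]],[1,[20,-14,0],[0,0,0]],[1,[20,-14,0],[0,0,0]],[1,[-10,-14,0],[0,0,0]],[1,[-16,-24,0],[0,0,0]],[1,[-16,-24,0],[0,0,0]],[1,[0,0,0],[0,0,0]],[1,[0,0,0],[0,0,0]]]' >/dev/null
python3 look.py 27; python3 -c "
from h import *
import cv2
cv2.imwrite('pics/scene27.png',env.grab_frame('scene')[:,:,::-1])
i=cv2.imread('pics/side27.png')[150:390,150:350];cv2.imwrite('pics/z27.png',cv2.resize(i,None,fx=2.5,fy=2.5,interpolation=2))
for l in('tape','flashlight'):
    for n in('scene','side'):
        m=env.masks_of(n,l)
        if m: print(l,n,m[0]['p'],m[0]['location'])"
```

```text
t 35.38 fix [  4.7 -37.   87.4] Ff [-0.1 -0.5 -1.1] M [-0.4   0.13 -0.01] rpy [-89.7  34.9 -98.7]
q [-26.  27. 101.  36.  68. -36.] toolx [ 0.01 -0.82 -0.57] tooly [-0.    0.57 -0.82]
pad mm 2.1622176267799817 2.0175278946431656
tape scene 0.47 [162.4, 223.7]
tape side 0.67 [405.1, 311.4]
flashlight scene 0.9 [305.0, 286.5]
flashlight side 0.71 [326.6, 197.3]
```

View pics/z27.png

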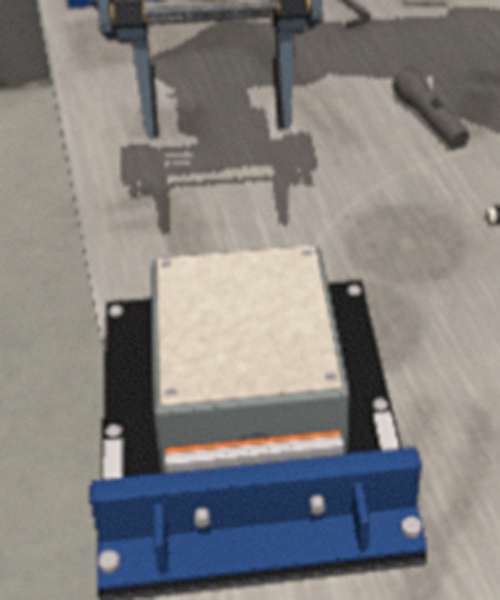

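View pics/scene27.png

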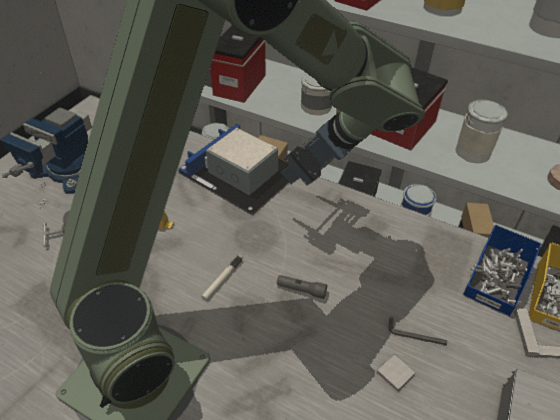

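The box lies square against the pad with its cover up. The tape and flashlight are where they were, and the arm is clear.

```bash
python3 -c "
from workcell import env
print(env.job_done())"
```

```text
the job is handed in; nothing more can be done
None
```

The junction box is lying on the rubber, white cover up, square against the orange pad, and the job is handed in. The one shortfall is that the pad did not stay at four millimetres. It gave about 4.2 mm while I pressed, but holds only about 2.1 mm now that the box is released.

- **Slide and tip:** I slid the box standing until its foot sat flat against the fixture's front edge, with about 9 N at the end. A push high on the cover, about 1.5 N, tipped it over onto the rubber.
- **Pressing the pad:** I pressed three times. The first push reached about 3.6 mm, and the next two about 4.2 to 4.3 mm, well short of the 12 mm stop. The highest sideways push I read was about 14 N.
- **Spring-back:** After two of the presses I let go fully, the last time very slowly, and each time the box slid back to about 2.1 mm. The friction on the rubber, roughly 3 N, holds no more against the spring. Readings 0.9 s apart did not change.
- **Checks that were less certain:** the pad travel comes from shifts of the pad in the side camera, good to a few tenths of a millimetre. The tape is partly hidden by the arm in the scene view but unmoved in the side view. The flashlight's detected centre drifted a few pixels while it looks unmoved in the pictures.
- **Finish:** the gripper was clear of everything at hand-in, at about 35 s.

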